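# Clamp a gift carton in the wrapping press

## Robot

A 6-joint arm with a two-finger parallel gripper is mounted at the origin on a cart in front of the work surface, level with it; the furniture and walls round the work are solid. World frame = base frame: x ahead of the robot, y to its left, z up, the work surface at z = 0. Lengths are in m, angles in rad, forces in N, time in s.
With the tool pointing down it reaches from about 0.375 to 0.925 m from the base axis. Payload 5.7 kg.
Tool frame: the origin (TCP) lies on the centre line of the jaws, within the pads' length; the fingertips stand 19 mm ahead of it and the grasp point (between the pads) is the TCP; z points along the fingers, y is the line along which they close (so a half turn about z gives the same grasp; the last joint's range is limited). The gripper opens to 85 mm and grips with 20 to 120 N. Pads are 22 mm wide; open, the fingers measure 114 mm over their backs; the gripper's body (76 mm by 85 mm) begins 54 mm behind the grasp point. The pads swing forward as they close: fully open they stand 13 mm farther back than shut.
Start: joints at [-1.455, 0.359, 1.51, -0, 1.272, -0.115], TCP at [0.137, -0.584, 0.221] pointing down, gripper open.
Joint ranges: [-2.97, 2.97], [-1.01, 2.36], [0.21, 2.38], [-0.96, 4.11], [0.2, 2.71], [-2.98, 2.98]. Speed limits (rad/s): [2.39, 2.39, 3.14, 3.14, 3.14, 3.14].

## Interface

Orientations are given as a rotation vector (axis times angle).
In Python, from plant import env, capture, workorder gives the robot as it stands. The module is installed in compiled form; this text tells all that it offers.
- The arm moves only by the shell command python3 -m pendant 'ROWS' [FORCE]. ROWS is JSON, a list of rows, each an object with "delta_pos": the shift along the tool's x, y, z in mm, a list of three; "dr": the turn, a rotation vector about the tool's x, y, z in degrees, a list of three; "jaw": the finger opening in mm, from 0 to 85.4. In form: [{"delta_pos": [tx, ty, tz], "dr": [ax, ay, az], "jaw": jaw}, ...]. A call has 1 to 8 rows; each row shifts and turns the commanded pose from where the row before left it, along the tool's axes as they then stand; what a row does not reach is not made up. A row lasts 1/10 s, in which the tool goes at most 50 mm and 8.59 degrees, less where a joint would pass 70% of its speed; a pose out of reach is approached as far as the arm can. A call is refused whole if a number of a shift passes 50 or a number of a turn 8.59, either way. A call with a gripper value outside its range is refused whole. The fingers move at their own pace and stop on an object; FORCE is the grip in N (left out, the last holds). Time passes only in rows, so rows that do not move let the fingers close. It gives the time, the measured TCP pose, the force, the opening and the grip force at its end, in the units of the state.
- env.get_state(): the state, without advancing time (a new reading comes with each control period).
- capture(name): name is "side" or "top"; returns a dict with "image" (384x512x3 uint8, blue, green, red), "fx", "fy", "cx", "cy" (pixels), "xyz" and "orientation" of the camera in the world. Camera axes: x right, y up, looking along -z (the intrinsics and any distortion apply to the point x, -y, -z); pixel columns grow to the right and rows downward; lengths in m; the calibration is good to about 2 mm. A picture is of the moment at which its call begins. There is no depth.
- workorder.close_job(): hands the job in; it is judged then, once.
The state is a dict: "t": time; "joint_positions": joint angles; "joint_velocities": joint speeds; "joint_efforts": joint torques, N m; "position": TCP position; "ee_rot": TCP orientation; "wrist_force": force on the tool from outside, world axes, zero at the start; "ft_torque": the same for the moment, N m; "grip_width": finger opening in m; "grip_force": force on a finger pad.
Only numpy, scipy, OpenCV 4.12 (cv2) and the standard library are available. Lean on these libraries where they do the work, as an engineer would, in place of code of your own. Each camera call takes 0.05 s, during which the arm holds its last target. There are 200 camera calls.

## Task

Stand the small cream carton upright in the bay of the wrapping press, square between jaw and fence, and let go of it. Then close the jaw by pushing the spokes of the capstan clockwise, one after another, with closed fingers, until the sprung pad holds the carton firmly against the fence and stays so when you take your hand away. Go by feel and stop in time so that the carton is not crushed; do not push the jaw itself, do not force the spokes, and leave the teal carton and the ribbon spool where they are.

Things in the scene. Friction and masses are not known exactly. Their poses are not given: they have to be found in the camera images.
- press: Wrapping press, fixed: grey base plate 120 (x) x 325 (y) x 12 mm on the counter. Origin: underside of the plate, on its long centre line; the plate spans y -165 to +160 mm. 'Press x, y' below mean this body's axes: x across, y along the jaw's travel, from the capstan's end towards the bay and fence; z up; yaw varies.
- bay (a point): Where to stand the carton: centre of the open bay, on its floor (12 mm above the counter), press x = 0, y = 75 mm. The bay runs from the pad's face (starts at y = 30 to 37 mm) to the face of a blue fence (56 mm wide, top 62 mm and its black knob 69 mm above the counter) that is set differently each time, y = 114 to 134 mm, its setting not given: find it by feel.
- hub (a point): Centre of the capstan, on its vertical axis (press x = 0, y = -100 mm), at the height of the spokes, 73 mm above the counter; axes as the press. Steel hub of radius 24 mm, top 15 mm above this point; gear housing of radius 33 to 40 mm from 19 mm below it down. Pushes on the spokes must stay below 18 N.
- guard (a point): Middle of the top of the flat guard of clear plastic with steel edges, 99 mm above the counter. It covers the spokes on the bay's half of the capstan: 170 (x) x 78 (y) x 4 mm, its near edge 10 mm from the capstan's axis, an upright wall towards the bay. Spokes can be pushed only in the open half beyond the axis (press y below -100 mm), where nothing stands above them.
- capstan (a joint): Capstan angle, rad, 0 to 4.2; grows clockwise seen from above and moves the jaw 16 mm per rad in press +y. Four level spokes, 90 deg apart, 12 mm bars (one red) to 80 mm from the axis; at q they point at -q + k x 90 deg, from press x towards y. Friction 0.26 N m (4.3 N at 60 mm) keeps it where left; each N of pad force adds 0.016 N m. Let go, it holds up to about 16 N of pad force.
- jaw: Blue sliding jaw, 56 mm wide, top 67 mm above the counter. Origin: its back face at the bay's floor. A black sprung pad on it, face 38 mm ahead of the origin, 50 mm wide, gives from 3 N, 2.5 N more per mm, bottoms after 9 mm. A firm clamp is 8 to 16 N on the pad; above 22 N the carton is crushed. Not to be pushed by hand.
- carton: Small cream carton, 41 (x) x 50 (y) x 82 mm (z), about 0.12 kg, loose, standing on the counter at the left. Origin: centre of its underside. Grasp across its 41 mm; in the press its 50 mm side lies along the press's y, either way round.
- teal_carton: Teal carton, 37 x 50 x 72 mm, loose, standing near the cream carton: leave alone. Origin: centre of its underside.
- ribbon: Spool of gold ribbon lying flat, 64 mm diameter, 26 mm high, loose: leave alone. Origin: centre of its underside.

How it is judged:
On the way, in this order (a step that is already met when the one before it is completed fails the run):
1. the cream carton stands upright and square in the bay, let go, not yet clamped (x of carton in the frame of press between -0.015 and 0.015 m and y of carton in the frame of press between 0.05 and 0.111 m and z of carton in the frame of press below 0.017 m and angle between carton's own z axis and vertical below 0.1 rad and angle between the y axis of carton and the y axis of press, either way round below 0.2 rad and contact force between the fingers and carton below 0.1 N and contact force between jaw and carton below 3 N), for 0.2 s.
2. the capstan has driven the pad against the carton and holds it against the fence with more than 7 N (contact force between jaw and carton above 7 N and value of joint capstan above 1.6 rad), for 0.2 s.
At the end, for the whole second after the job is handed in: The cream carton stands on the bay's floor, upright (within 0.08 rad), square to the press (within 0.1 rad), within 15 mm of the bay's centre line, pressed against the fence by the pad with more than 6 N, at rest, with the robot clear of it (contact force between jaw and carton above 6 N and x of carton in the frame of press between -0.015 and 0.015 m and y of carton in the frame of press between 0.085 and 0.113 m and z of carton in the frame of press below 0.017 m and angle between carton's own z axis and vertical below 0.08 rad and angle between the y axis of carton and the y axis of press, either way round below 0.1 rad and linear speed of carton below 0.01 m/s and velocity of joint capstan below 0.05 rad/s); the robot touches nothing.
It fails at once if the pad presses the carton with more than 22 N (crushed) (contact force between jaw and carton above 22 N).
It fails at once if the capstan is pushed with more than 18 N (contact force between the arm and capstan above 18 N).
It fails at once if the jaw is pushed directly by the robot (contact force between the arm and jaw above 2 N).
It fails at once if the teal carton is disturbed (distance of teal_carton from where it was at the start of the episode above 0.015 m or angle between teal_carton's own z axis and vertical above 0.3 rad).
It fails at once if the ribbon spool is disturbed (distance of ribbon from where it was at the start of the episode above 0.015 m).
It also fails if it takes over 72 s, if anything falls off the work surface, if the arm or the gripper's body presses on something with over 40 N, if the wrist force passes 120 N, or if a joint passes its speed limit or range.

## Working session

There is one attempt and no reset: what is moved stays moved. The work goes in short steps, Python scripts to look and compute and a shell command to move; the robot and the scene stay as the last step left them, time stands still between calls to the robot, and variables do not carry over. Pictures are saved under pics/ and viewed, at most 10 in all, crops included, and the job is handed in when it is done.

```bash
mkdir -p pics; cat > h.py <<'E'
import numpy as np, cv2
from scipy.spatial.transform import Rotation as R
from plant import env, capture, workorder
def rot(o):
    o=np.array(o,float)
    return R.from_rotvec(o) if o.size==3 else (R.from_matrix(o) if o.size==9 else R.from_quat(o))
def ray(c,u,v):
    d=rot(c["orientation"]).apply([(u-c["cx"])/c["fx"],-(v-c["cy"])/c["fy"],-1.]); return np.array(c["xyz"]),d
def onz(c,u,v,z):
    p,d=ray(c,u,v); return p+d*(z-p[2])/d[2]
def proj(c,P):
    q=rot(c["orientation"]).inv().apply(np.array(P)-np.array(c["xyz"])); return c["cx"]-c["fx"]*q[0]/q[2], c["cy"]+c["fy"]*q[1]/q[2]
E
python3 - <<'E'
from h import *
for n in("top","side"):
    c=capture(n); cv2.imwrite(f"pics/{n}0.png",c["image"]); print({k:v for k,v in c.items() if k!="image"})
    
print(env.get_state())
E
```

```text
{'fx': 388.6298279900222, 'fy': 388.6298279900222, 'cx': 252.8410468138791, 'cy': 194.97870784400266, 'xyz': array([0.44191449, 0.18929412, 1.08363934]), 'orientation': array([ 0.07365743, -0.08566985, -1.59726573])}
{'fx': 422.1079804637131, 'fy': 422.1079804637131, 'cx': 256.6889102570166, 'cy': 195.12049811427514, 'xyz': array([ 0.60329962, -0.80501871,  0.60523302]), 'orientation': array([1.0832014 , 0.03676925, 0.0269533 ])}
{'t': 0.1, 'joint_positions': array([-1.45511267e+00,  3.59410766e-01,  1.51133291e+00,  1.76224845e-05,
        1.27251987e+00, -1.15103893e-01]), 'joint_velocities': array([-0.0009779 , -0.00341286, -0.00358326,  0.00049505, -0.00018894,
       -0.00031368]), 'joint_efforts': array([-4.03214590e-04, -5.28654277e+01, -2.79350406e+01, -2.59981889e-04,
        4.98930167e-03,  2.21212156e-05]), 'position': array([ 0.13716883, -0.58345314,  0.21994758]), 'ee_rot': array([-3.11904072e+00, -3.61515755e-01, -2.56777508e-05]), 'wrist_force': array([-0.0139799 , -0.33938605,  0.22771246]), 'ft_torque': array([0.00256022, 0.05597658, 0.03595562]), 'grip_force': 0.0, 'grip_width': 0.08519229108716593}
```

View pics/top0.png

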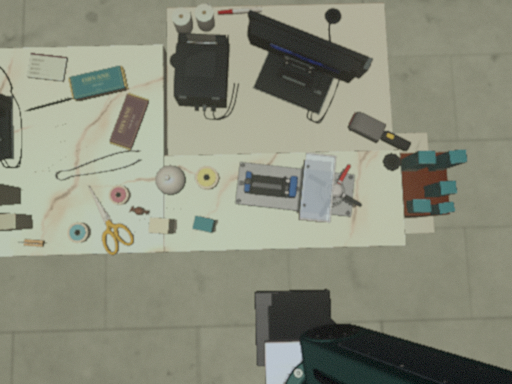

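View pics/side0.png

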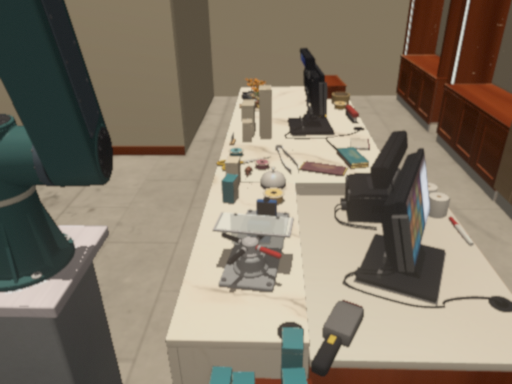

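The top view shows the press at about (238–355, 163–215) with its capstan on the right. The cream carton is at (162,226), the teal one at (204,224) and the ribbon at (206,177). I'll enlarge this area.

```bash
python3 - <<'E'
from h import *
a=cv2.imread("pics/top0.png")[145:245,140:370]; b=cv2.imread("pics/side0.png")[145:295,190:320]
A=cv2.resize(a,None,fx=3.4,fy=3.4,interpolation=cv2.INTER_CUBIC); cv2.imwrite("pics/tc.png",A)
print(A.shape)
c=capture("top")
for uv,z in [((238,190),.0),((355,195),.012),((162,226),.082),((204,224),.072),((206,177),.026)]: print(uv,onz(c,*uv,z).round(3))
E
```

```text
(340, 782, 3)
(238, 190) [0.567 0.221 0.   ]
(355, 195) [ 0.543 -0.104  0.012]
(162, 226) [0.47  0.416 0.082]
(204, 224) [0.472 0.309 0.072]
(206, 177) [0.602 0.307 0.026]
```

View pics/tc.png

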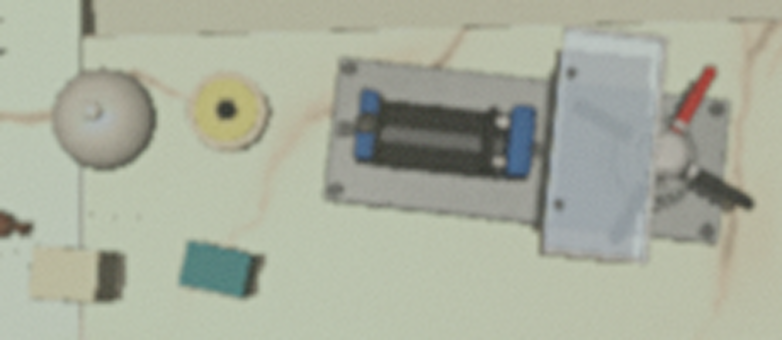

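The crop shows the fence on the left (357–380), the jaw at 508–533 and the hub at about (668,155). The red spoke tip is at (712,70) and the black spoke tip at (748,203). The carton's top face spans 30–98 by 247–300. I'll take measurements from these.

```bash
python3 - <<'E'
from h import *
c=capture("top"); im=c["image"]; hsv=cv2.cvtColor(im,cv2.COLOR_BGR2HSV)
def P(x,y,z): return onz(c,140+x/3.4-.35,145+y/3.4-.35,z)
pl=[P(342,57,.012),P(325,197,.012),P(718,243,.012),P(730,96,.012)]
print("plate",np.round(pl,3)); 
def blob(mask,z,box):
    m=np.zeros(mask.shape,np.uint8); x0,x1,y0,y1=box; m[y0:y1,x0:x1]=mask[y0:y1,x0:x1]*255
    cs=cv2.findContours(m,cv2.RETR_EXTERNAL,cv2.CHAIN_APPROX_NONE)[0]
    for k in cs:
        if cv2.contourArea(k)<15: continue
        w=np.array([onz(c,*q[0],z)[:2] for q in k],np.float32)
        print(cv2.contourArea(k),cv2.boundingRect(k),[np.round(t,4) for t in cv2.minAreaRect(w*1000)])
H,S,V=[hsv[...,i].astype(int) for i in range(3)]
blue=(H>100)&(H<120)&(S>120); blob(blue,.064,(235,300,160,210))
red=((H<8)|(H>172))&(S>120); blob(red,.079,(330,360,150,200))
teal=(H>85)&(H<105)&(S>100); blob(teal,.072,(185,222,210,240))
print(hsv[226,145:175].tolist()); print(hsv[212:240,158].tolist())
E
```

```text
plate [[ 0.646  0.212  0.012]
 [ 0.531  0.229  0.012]
 [ 0.484 -0.089  0.012]
 [ 0.605 -0.106  0.012]]
36.5 (340, 165, 10, 16) [array([597.1693, -60.9697]), array([ 8.504 , 45.3685]), np.float64(58.9468)]
[[49, 18, 195], [51, 18, 197], [48, 20, 195], [39, 22, 188], [33, 32, 183], [29, 39, 184], [29, 38, 187], [27, 41, 187], [29, 39, 185], [30, 41, 185], [29, 40, 186], [28, 40, 186], [29, 40, 186], [29, 37, 187], [30, 39, 185], [28, 40, 187], [31, 39, 185], [29, 37, 187], [29, 40, 187], [30, 38, 186], [29, 36, 189], [30, 38, 188], [31, 33, 186], [30, 33, 149], [32, 36, 99], [30, 40, 83], [26, 47, 87], [26, 42, 84], [30, 38, 88], [32, 38, 100]]
[[49, 21, 195], [48, 20, 196], [50, 19, 199], [50, 19, 197], [51, 18, 194], [38, 25, 184], [29, 35, 177], [28, 40, 185], [28, 38, 186], [28, 38, 187], [30, 39, 184], [28, 41, 187], [29, 41, 186], [28, 37, 186], [29, 37, 187], [29, 38, 186], [29, 40, 185], [30, 36, 186], [29, 38, 188], [29, 39, 184], [30, 34, 174], [41, 25, 173], [49, 19, 189], [49, 18, 197], [49, 18, 197], [49, 18, 196], [50, 19, 197], [49, 18, 195]]
```

```bash
python3 - <<'E'
from h import *
c=capture("top"); im=c["image"]; hsv=cv2.cvtColor(im,cv2.COLOR_BGR2HSV)
H,S,V=[hsv[...,i].astype(int) for i in range(3)]
yaw=np.deg2rad(-7.9); y_=np.array([-np.sin(yaw),np.cos(yaw)]); x_=np.array([np.cos(yaw),np.sin(yaw)])
o=np.array([.5665,.0615])+.0025*y_; print("origin",o,"hub",o-.1*y_,"bay",o+.075*y_)
def blob(mask,z,box):
    m=np.zeros(mask.shape,np.uint8); x0,x1,y0,y1=box; m[y0:y1,x0:x1]=mask[y0:y1,x0:x1]*255
    for k in cv2.findContours(m,cv2.RETR_EXTERNAL,cv2.CHAIN_APPROX_NONE)[0]:
        if len(k)<10: continue
        (u,v),(w,h),a=cv2.minAreaRect(k)
        pts=cv2.boxPoints(((u,v),(w+1,h+1),a)); W=np.array([onz(c,*q,z)[:2] for q in pts])
        ce=W.mean(0); e=np.diff(W,axis=0)[:2]
        print(len(k),(u,v),"ctr",ce.round(4),"press",((ce-o)@x_).round(4),((ce-o)@y_).round(4),"sides",np.linalg.norm(e,axis=1).round(4),"dir",np.rad2deg(np.arctan2(e[:,1],e[:,0])).round(1))
print("blue");blob((H>98)&(H<125)&(S>90),.065,(235,300,160,210))
print("red");blob(((H<8)|(H>172))&(S>110),.079,(330,360,150,200))
print("teal");blob((H>80)&(H<110)&(S>70)&(V>95),.072,(185,222,210,240))
print("cream");blob((H<36)&(S>28)&(V>150),.082,(143,172,213,238))
print("gold");blob((H<36)&(S>70)&(V>150),.026,(190,222,160,195))
E
```

```text
origin [0.56684361 0.06397627] hub [ 0.55309916 -0.03507467] bay [0.57715195 0.13826448]
blue
17 (247.0, 187.0) ctr [0.5667 0.1949] press -0.0182 0.1296 sides [0.0186 0.0132] dir [ -1.5 -91.6]
44 (292.5060729980469, 186.44512939453125) ctr [0.5649 0.0746] press -0.0034 0.0103 sides [0.0542 0.0196] dir [ -8.4 -98. ]
14 (248.5, 174.5) ctr [0.5999 0.19  ] press 0.0154 0.1294 sides [0.0106 0.0161] dir [-91.6 178.4]
red
32 (344.441162109375, 172.2646942138672) ctr [ 0.5968 -0.0612] press 0.0469 -0.1199 sides [0.0485 0.0115] dir [ -33.3 -123.2]
teal
53 (203.1572723388672, 223.65167236328125) ctr [0.4732 0.3111] press -0.1267 0.2319 sides [0.0328 0.0498] dir [ -13.8 -104.6]
cream
63 (158.2926788330078, 225.36585998535156) ctr [0.4718 0.425 ] press -0.1438 0.3445 sides [0.0432 0.0515] dir [ -6.4 -97.9]
gold
49 (206.5, 176.5) ctr [0.6036 0.3055] press 0.0032 0.2443 sides [0.0499 0.0495] dir [ -0.8 -91.6]
```

```bash
cat >> h.py <<'E'
YAW=np.deg2rad(-8.); Y=np.array([-np.sin(YAW),np.cos(YAW)]); X=np.array([np.cos(YAW),np.sin(YAW)]); O=np.array([.5644,.0643])
def press(x,y): return O+x*X+y*Y
def st():
    s=env.get_state(); p=s["position"]; r=rot(s["ee_rot"]); m=r.as_matrix()
    print("t",round(s["t"],2),"p",p.round(4),"toolyaw(y axis)",np.rad2deg(np.arctan2(m[1,1],m[0,1])).round(1),"tilt",np.rad2deg(np.arccos(-m[2,2])).round(2),"press",((p[:2]-O)@X).round(4),((p[:2]-O)@Y).round(4),"F",np.round(s["wrist_force"],2),"T",np.round(s["ft_torque"],2),"w",round(s["grip_width"],4),"gf",round(s["grip_force"],1),"j6",s["joint_positions"][5].round(2)); return p,r
def to(t):
    p,r=st(); d=r.inv().apply(np.array(t)-p)*1000; print("tool shift mm",d.round(1),"n",(np.linalg.norm(d)/45).round(1))
E
python3 - <<'E'
from h import *
to([.5,-.2,.22]); to([.4718,.425,.22]); print("bay",press(0,.075),"hub",press(0,-.1))
print(rot(env.get_state()["ee_rot"]).as_matrix().round(2))
E
python3 -m pendant '[{"delta_pos":[0,0,0],"dr":[0,0,0],"jaw":85}]'
```

```text
t 0.25 p [ 0.1372 -0.5838  0.2203] toolyaw(y axis) -76.8 tilt 0.05 press -0.3329 -0.7012 F [-0.55  0.49  0.27] T [-0.01 -0.04  0.  ] w 0.0855 gf 0.0 j6 -0.12
tool shift mm [ 441.  -290.6    0.6] n 11.7
t 0.25 p [ 0.1372 -0.5838  0.2203] toolyaw(y axis) -76.8 tilt 0.05 press -0.3329 -0.7012 F [-0.55  0.49  0.27] T [-0.01 -0.04  0.  ] w 0.0855 gf 0.0 j6 -0.12
tool shift mm [ 556.5 -905.5    1.2] n 23.6
bay [0.57483798 0.13857011] hub [ 0.55048269 -0.03472681]
[[ 0.97  0.23 -0.  ]
 [ 0.23 -0.97  0.  ]
 [ 0.   -0.   -1.  ]]
t: 0.35
position: [0.1373, -0.5839, 0.2205]
ee_rot: [-3.12, -0.362, -0.0]
wrist_force: [-0.2, 0.1, -0.5]
grip_width: 0.0849
grip_force: 0.0
```

```bash
python3 -m pendant '[{"delta_pos":[0,0,0],"dr":[0,0,-8.5],"jaw":85},{"delta_pos":[0,0,0],"dr":[0,0,-8.5],"jaw":85},{"delta_pos":[0,0,0],"dr":[0,0,-8.5],"jaw":85},{"delta_pos":[0,0,0],"dr":[0,0,-8.5],"jaw":85},{"delta_pos":[0,0,0],"dr":[0,0,-8.5],"jaw":85},{"delta_pos":[0,0,0],"dr":[0,0,-8.5],"jaw":85},{"delta_pos":[0,0,0],"dr":[0,0,-8.5],"jaw":85},{"delta_pos":[0,0,0],"dr":[0,0,-8.5],"jaw":85}]' >/dev/null; python3 - <<'E'
from h import *
to([.47,-.2,.22])
E
```

```text
t 1.15 p [ 0.1372 -0.584   0.2206] toolyaw(y axis) -8.4 tilt 0.01 press -0.3328 -0.7014 F [-0.38 -0.15 -0.2 ] T [ 0.03  0.03 -0.  ] w 0.085 gf 0.0 j6 -1.31
tool shift mm [428.6 272.9   0.7] n 11.3
```

```bash
python3 -m pendant '[{"delta_pos":[36,23,0],"dr":[0,0,0],"jaw":85},{"delta_pos":[36,23,0],"dr":[0,0,0],"jaw":85},{"delta_pos":[36,23,0],"dr":[0,0,0],"jaw":85},{"delta_pos":[36,23,0],"dr":[0,0,0],"jaw":85},{"delta_pos":[36,23,0],"dr":[0,0,0],"jaw":85},{"delta_pos":[36,23,0],"dr":[0,0,0],"jaw":85}]' >/dev/null
python3 -m pendant '[{"delta_pos":[36,23,0],"dr":[0,0,0],"jaw":85},{"delta_pos":[36,23,0],"dr":[0,0,0],"jaw":85},{"delta_pos":[36,23,0],"dr":[0,0,0],"jaw":85},{"delta_pos":[36,23,0],"dr":[0,0,0],"jaw":85},{"delta_pos":[36,23,0],"dr":[0,0,0],"jaw":85},{"delta_pos":[36,23,0],"dr":[0,0,0],"jaw":85}]' >/dev/null; python3 - <<'E'
from h import *
to([.4718,.425,.22])
E
```

```text
t 2.35 p [ 0.477  -0.1978  0.2209] toolyaw(y axis) -8.8 tilt 0.03 press -0.0501 -0.2717 F [ 0.83 -1.03  0.08] T [-0.04 -0.03  0.05] w 0.0852 gf 0.0 j6 -0.37
tool shift mm [ 614.7 -100.1    0.8] n 13.8
```

```bash
python3 -m pendant '[{"delta_pos":[44,-7,0],"dr":[0,0,0],"jaw":85},{"delta_pos":[44,-7,0],"dr":[0,0,0],"jaw":85},{"delta_pos":[44,-7,0],"dr":[0,0,0],"jaw":85},{"delta_pos":[44,-7,0],"dr":[0,0,0],"jaw":85},{"delta_pos":[44,-7,0],"dr":[0,0,0],"jaw":85},{"delta_pos":[44,-7,0],"dr":[0,0,0],"jaw":85},{"delta_pos":[44,-7,0],"dr":[0,0,0],"jaw":85}]' >/dev/null
python3 -m pendant '[{"delta_pos":[44,-7,0],"dr":[0,0,0],"jaw":85},{"delta_pos":[44,-7,0],"dr":[0,0,0],"jaw":85},{"delta_pos":[44,-7,0],"dr":[0,0,0],"jaw":85},{"delta_pos":[44,-7,0],"dr":[0,0,0],"jaw":85},{"delta_pos":[44,-7,0],"dr":[0,0,0],"jaw":85},{"delta_pos":[44,-7,0],"dr":[0,0,0],"jaw":85},{"delta_pos":[43,-7,0],"dr":[0,0,0],"jaw":85},{"delta_pos":[0,0,0],"dr":[0,0,0],"jaw":85}]' >/dev/null; python3 - <<'E'
from h import *
to([.4718,.425,.062])
c=capture("side"); print(proj(c,[.4718,.425,.082]),proj(c,[.4718,.425,0]))
im=c["image"]; cv2.imwrite("pics/s1.png",cv2.resize(im[100:230,170:320],None,fx=4.5,fy=4.5,interpolation=cv2.INTER_CUBIC))
E
```

```text
t 3.85 p [0.4727 0.4289 0.2206] toolyaw(y axis) -8.6 tilt 0.2 press -0.1416 0.3483 F [ 0.03 -1.18 -0.07] T [-0.02  0.06 -0.02] w 0.0849 gf 0.0 j6 0.78
tool shift mm [ -4.5  -0.3 158.6] n 3.5
(np.float64(233.50529828778238), np.float64(159.05305675000338)) (np.float64(234.57438196695477), np.float64(182.30815195693094))
```

View pics/s1.png

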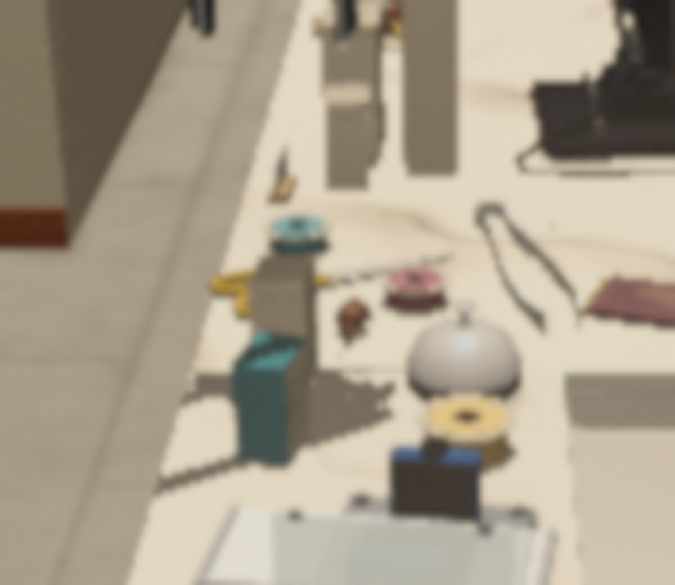

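The carton's top is at about (285,262) in the crop, and my calibration predicts (286,265), so the position checks out. I'll descend and grasp.

```bash
python3 -m pendant '[{"delta_pos":[-4.5,0,40],"dr":[0,0,0],"jaw":85},{"delta_pos":[0,0,40],"dr":[0,0,0],"jaw":85},{"delta_pos":[0,0,40],"dr":[0,0,0],"jaw":85},{"delta_pos":[0,0,38],"dr":[0,0,0],"jaw":85},{"delta_pos":[0,0,0],"dr":[0,0,0],"jaw":85},{"delta_pos":[0,0,0],"dr":[0,0,0],"jaw":55}]' 25 >/dev/null; python3 -c "from h import *; st()"
python3 -m pendant '[{"delta_pos":[0,0,0],"dr":[0,0,0],"jaw":36},{"delta_pos":[0,0,0],"dr":[0,0,0],"jaw":36},{"delta_pos":[0,0,0],"dr":[0,0,0],"jaw":36},{"delta_pos":[0,0,0],"dr":[0,0,0],"jaw":36},{"delta_pos":[0,0,0],"dr":[0,0,0],"jaw":36},{"delta_pos":[0,0,0],"dr":[0,0,0],"jaw":36}]' 25 >/dev/null; python3 -c "from h import *; st()"
```

```text
t 4.5 p [0.4721 0.418  0.063 ] toolyaw(y axis) -8.8 tilt 0.09 press -0.1406 0.3374 F [0.76 0.33 0.16] T [ 0.01 -0.03  0.02] w 0.0726 gf 0.0 j6 0.77
t 5.1 p [0.4736 0.4201 0.0655] toolyaw(y axis) -8.8 tilt 0.24 press -0.1394 0.3397 F [-0.22 -1.35  6.27] T [-0.17  0.1   0.05] w 0.039 gf 24.2 j6 0.77
```

```bash
python3 -m pendant '[{"delta_pos":[0,0,-20],"dr":[0,0,0],"jaw":36},{"delta_pos":[0,0,-40],"dr":[0,0,0],"jaw":36},{"delta_pos":[0,0,-40],"dr":[0,0,0],"jaw":36},{"delta_pos":[0,0,-15],"dr":[0,0,0],"jaw":36},{"delta_pos":[0,0,0],"dr":[0,0,0],"jaw":36}]' 30 >/dev/null; python3 -c "from h import *; to([*press(0,.07),.18])"
python3 -m pendant '[{"delta_pos":[-30,16,0],"dr":[0,0,0],"jaw":36},{"delta_pos":[-35,18,0],"dr":[0,0,0],"jaw":36},{"delta_pos":[-35,18,0],"dr":[0,0,0],"jaw":36},{"delta_pos":[-35,18,0],"dr":[0,0,0],"jaw":36},{"delta_pos":[-35,18,0],"dr":[0,0,0],"jaw":36},{"delta_pos":[-35,18,0],"dr":[0,0,0],"jaw":36},{"delta_pos":[-30,16,0],"dr":[0,0,0],"jaw":36},{"delta_pos":[-20,10,0],"dr":[0,0,0],"jaw":36}]' >/dev/null; python3 -m pendant '[{"delta_pos":[0,0,0],"dr":[0,0,0],"jaw":36},{"delta_pos":[0,0,0],"dr":[0,0,0],"jaw":36}]'>/dev/null
python3 - <<'E'
from h import *
to([*press(0,.07),.077])
for n,b in(("top",(140,245,220,365)),("side",(140,310,190,320))):
    c=capture(n); y0,y1,x0,x1=b; cv2.imwrite(f"pics/{n}2.png",cv2.resize(c["image"][y0:y1,x0:x1],None,fx=3.5,fy=3.5,interpolation=cv2.INTER_CUBIC))
E
```

```text
t 5.6 p [0.4743 0.4207 0.1824] toolyaw(y axis) -8.8 tilt 0.47 press -0.1388 0.3404 F [ 0.29 -0.21 -0.9 ] T [ 0.02 -0.01 -0.04] w 0.0386 gf 30.3 j6 0.77
tool shift mm [-268.5  142.4    1.6] n 6.8
t 6.6 p [0.563  0.1467 0.1769] toolyaw(y axis) -8.9 tilt 0.1 press -0.0129 0.0814 F [ 0.65  0.18 -1.12] T [0.03 0.01 0.03] w 0.039 gf 30.3 j6 0.29
tool shift mm [-11.2  13.2  99.9] n 2.3
```

View pics/side2.png

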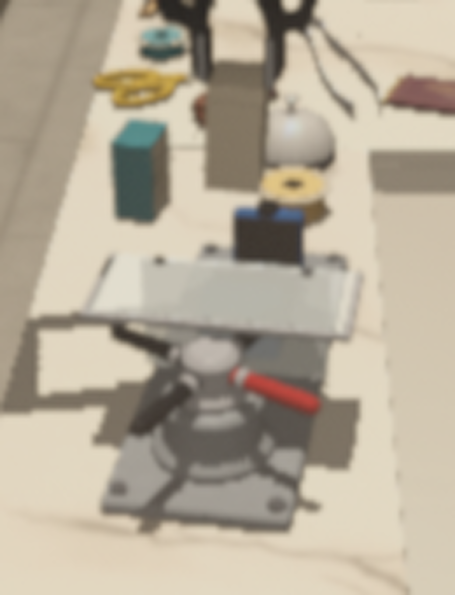

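The carton is held straight above the bay. Next I'll line it up and lower it until it touches the floor.

```bash
python3 -m pendant '[{"delta_pos":[-11,13,0],"dr":[0,0,0.8],"jaw":36},{"delta_pos":[0,0,0],"dr":[0,0,0],"jaw":36},{"delta_pos":[0,0,0],"dr":[0,0,0],"jaw":36}]' >/dev/null; python3 -c "from h import *; to([*press(0,.07),.0775])"
python3 -m pendant '[{"delta_pos":[0,0,30],"dr":[0,0,0],"jaw":36},{"delta_pos":[0,0,30],"dr":[0,0,0],"jaw":36},{"delta_pos":[0,0,20],"dr":[0,0,0],"jaw":36},{"delta_pos":[0,0,12],"dr":[0,0,0],"jaw":36},{"delta_pos":[0,0,0],"dr":[0,0,0],"jaw":36},{"delta_pos":[0,0,0],"dr":[0,0,0],"jaw":36}]' >/dev/null; python3 -c "from h import *; to([*press(0,.07),.0775])"
```

```text
t 7.0 p [0.5752 0.1343 0.1777] toolyaw(y axis) -9.6 tilt 0.02 press 0.001 0.0708 F [-0.06 -0.02 -1.29] T [-0.01  0.05 -0.  ] w 0.0392 gf 30.3 j6 0.28
tool shift mm [ -0.9  -1.  100.2] n 2.2
t 7.6 p [0.5754 0.1343 0.0863] toolyaw(y axis) -9.6 tilt 0.04 press 0.0011 0.0709 F [-0.32 -0.23 -0.9 ] T [ 0.01 -0.05 -0.04] w 0.0388 gf 30.4 j6 0.28
tool shift mm [-0.9 -1.1  8.8] n 0.2
```

```bash
python3 -m pendant '[{"delta_pos":[0,0,3],"dr":[0,0,-1.6],"jaw":36},{"delta_pos":[0,0,3],"dr":[0,0,0],"jaw":36},{"delta_pos":[0,0,2],"dr":[0,0,0],"jaw":36},{"delta_pos":[0,0,0],"dr":[0,0,0],"jaw":36},{"delta_pos":[0,0,0],"dr":[0,0,0],"jaw":36}]' >/dev/null; python3 -c "from h import *; st()"
```

```text
t 8.1 p [0.575  0.1341 0.0779] toolyaw(y axis) -8.0 tilt 0.01 press 0.0008 0.0706 F [ 0.06 -1.42 -1.5 ] T [-0.   -0.03 -0.01] w 0.039 gf 30.3 j6 0.25
```

Still no floor contact, so I'll lower in 1 mm steps.

```bash
for i in 1 2; do python3 -m pendant '[{"delta_pos":[0,0,1],"dr":[0,0,0],"jaw":36},{"delta_pos":[0,0,0],"dr":[0,0,0],"jaw":36}]' | grep -E "posi|wrist"; done
```

```text
position: [0.575, 0.134, 0.0776]
wrist_force: [-2.4, -0.8, 5.5]
position: [0.5751, 0.134, 0.0776]
wrist_force: [-3.8, -2.1, 13.7]
```

```bash
python3 -m pendant '[{"delta_pos":[0,0,-1.5],"dr":[0,0,0],"jaw":36},{"delta_pos":[0,0,0],"dr":[0,0,0],"jaw":50},{"delta_pos":[0,0,0],"dr":[0,0,0],"jaw":70},{"delta_pos":[0,0,0],"dr":[0,0,0],"jaw":75},{"delta_pos":[0,0,0],"dr":[0,0,0],"jaw":75},{"delta_pos":[0,0,-10],"dr":[0,0,0],"jaw":75},{"delta_pos":[0,0,-40],"dr":[0,0,0],"jaw":75},{"delta_pos":[0,0,-50],"dr":[0,0,0],"jaw":75}]' >/dev/null; python3 - <<'E'
from h import *
st()
for n,b in(("top",(140,245,220,365)),("side",(140,310,190,320))):
    c=capture(n); y0,y1,x0,x1=b; cv2.imwrite(f"pics/{n}3.png",cv2.resize(c["image"][y0:y1,x0:x1],None,fx=3.5,fy=3.5,interpolation=cv2.INTER_CUBIC))
a=cv2.imread("pics/top3.png");b=cv2.imread("pics/side3.png"); print(a.shape,b.shape)
E
```

```text
t 9.3 p [0.573  0.1338 0.1768] toolyaw(y axis) -8.0 tilt 0.3 press -0.0011 0.07 F [ 1.4  -0.19 -0.56] T [-0.06 -0.02 -0.04] w 0.0746 gf 0.0 j6 0.25
(368, 508, 3) (595, 455, 3)
```

View pics/side3.png

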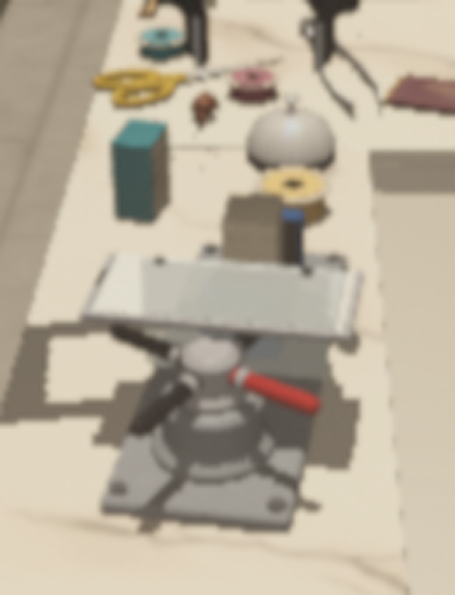

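The carton stands upright, but in this view it looks left of the fence. I'll check its press x.

```bash
python3 - <<'E'
from h import *
c=capture("side")
f=lambda P:(np.round((np.array(proj(c,P))-[190,140])*3.5+1.25,1))
for s in(-1,1): print("fence top edge",f([*press(.028*s,.124),.062]),"carton near top edge",f([*press(.0205*s,.05),.094]),"far",f([*press(.0205*s,.1),.094]))
print("hub",f([*press(0,-.1),.088]),"plate near corners",f([*press(-.06,-.165),.012]),f([*press(.06,-.165),.012]))
c=capture("top"); print("hub top px",proj(c,[*press(0,-.1),.088]))
im=c["image"]; hsv=cv2.cvtColor(im,cv2.COLOR_BGR2HSV)
m=((hsv[...,0]<36)&(hsv[...,1]>28)&(hsv[...,2]>140)).astype(np.uint8)*255
for k in cv2.findContours(m[150:220,230:310].copy(),cv2.RETR_EXTERNAL,cv2.CHAIN_APPROX_NONE)[0]:
    if len(k)>10: print(cv2.boundingRect(k),cv2.minAreaRect(k))
for y in(.05,.1):
  for x in(-.0205,.0205): print("exp top px",np.round(proj(c,[*press(x,y),.094]),1))
E
python3 -c "
import cv2
a=cv2.imread('pics/top3.png');cv2.imwrite('pics/t3.png',a)"
```

```text
fence top edge [234.2 211.6] carton near top edge [225.2 222.1] far [237.6 189.8]
fence top edge [306.4 216.8] carton near top edge [282.  226.2] far [292.2 193.6]
hub [213.4 347.8] plate near corners [101.  500.2] [293.2 520.8]
hub top px (np.float64(335.9857850671377), np.float64(189.71088721011148))
(67, 62, 2, 7) ((67.90540313720703, 64.93243408203125), (6.082762718200684, 0.821994960308075), 80.53767395019531)
(0, 20, 8, 13) ((3.5, 26.0), (12.0, 7.0), 90.0)
(7, 0, 7, 4) ((10.0, 1.5), (6.0, 3.0), -0.0)
exp top px [277.6 190.8]
exp top px [279.2 175.1]
exp top px [258.2 188.7]
exp top px [259.9 173. ]
```

View pics/t3.png

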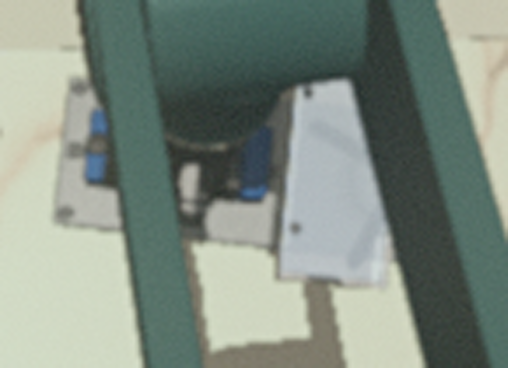

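The side view matches within 2 mm (predicted edges 225–282, seen 222–282), so the carton is centred. Now I'll go to the capstan with the fingers closed.

```bash
python3 -m pendant '[{"delta_pos":[-10,0,-30],"dr":[0,0,0],"jaw":20},{"delta_pos":[-45,3,0],"dr":[0,0,0],"jaw":0},{"delta_pos":[-45,3,0],"dr":[0,0,0],"jaw":0},{"delta_pos":[-45,3,0],"dr":[0,0,0],"jaw":0},{"delta_pos":[-45,3,0],"dr":[0,0,0],"jaw":0},{"delta_pos":[-41,2,0],"dr":[0,0,0],"jaw":0},{"delta_pos":[0,0,0],"dr":[0,0,0],"jaw":0},{"delta_pos":[0,0,0],"dr":[0,0,0],"jaw":0}]' 25 >/dev/null; python3 - <<'E'
from h import *
to([*press(.013,-.161),.081])
c=capture("side"); cv2.imwrite("pics/s4.png",cv2.resize(c["image"][110:310,170:340],None,fx=3,fy=3,interpolation=cv2.INTER_CUBIC))
E
```

```text
t 10.3 p [ 0.5556 -0.0972  0.2059] toolyaw(y axis) -8.1 tilt 0.17 press 0.0138 -0.1611 F [-0.43  0.66  0.51] T [-0.02  0.    0.05] w 0.0 gf 0.0 j6 -0.15
tool shift mm [ -0.   -0.5 124.9] n 2.8
```

```bash
python3 -m pendant '[{"delta_pos":[0,0,40],"dr":[0,0,0],"jaw":0},{"delta_pos":[0,0,40],"dr":[0,0,0],"jaw":0},{"delta_pos":[0,0,15],"dr":[0,0,0],"jaw":0},{"delta_pos":[0,0,10],"dr":[0,0,0],"jaw":0},{"delta_pos":[0,0,10],"dr":[0,0,0],"jaw":0},{"delta_pos":[0,0,10],"dr":[0,0,0],"jaw":0},{"delta_pos":[0,0,0],"dr":[0,0,0],"jaw":0}]' >/dev/null; python3 - <<'E'
from h import *
st()
c=capture("side"); cv2.imwrite("pics/s4.png",cv2.resize(c["image"][150:310,190:330],None,fx=3.5,fy=3.5,interpolation=cv2.INTER_CUBIC))
E
```

```text
t 11.05 p [ 0.5564 -0.0961  0.0815] toolyaw(y axis) -7.9 tilt 0.07 press 0.0144 -0.16 F [-0.18 -0.35  0.6 ] T [-0.01  0.04 -0.01] w -0.0002 gf 0.0 j6 -0.15
```

View pics/s4.png

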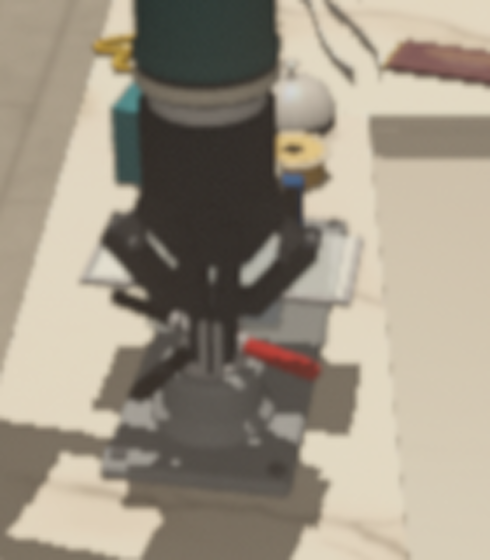

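The closed fingers stand between the black spoke and the red one. I'll push the black spoke along an arc.

```bash
python3 -m pendant '[{"delta_pos":[-0.8,-4.25,0],"dr":[0,0,4],"jaw":0},{"delta_pos":[-0.8,-4.25,0],"dr":[0,0,4],"jaw":0},{"delta_pos":[-0.8,-4.25,0],"dr":[0,0,4],"jaw":0},{"delta_pos":[-0.8,-4.25,0],"dr":[0,0,4],"jaw":0},{"delta_pos":[-0.8,-4.25,0],"dr":[0,0,4],"jaw":0}]' | grep -E "pos|wri"; python3 -m pendant '[{"delta_pos":[-0.8,-4.25,0],"dr":[0,0,4],"jaw":0},{"delta_pos":[-0.8,-4.25,0],"dr":[0,0,4],"jaw":0}]' >/dev/null;  python3 - <<'E'
from h import *
p,_=st(); d=p[:2]-press(0,-.1); print("r",np.linalg.norm(d),"phi",np.rad2deg(np.arctan2(d@Y,d@X)))
E
```

```text
position: [0.536, -0.095, 0.0833]
wrist_force: [-0.2, -0.2, 0.5]
t 11.8 p [ 0.5278 -0.092   0.0832] toolyaw(y axis) -36.2 tilt 0.11 press -0.0145 -0.1599 F [-0.49  0.68  0.76] T [ 0.01  0.02 -0.03] w -0.0001 gf 0.0 j6 0.33
r 0.06163979273537332 phi -103.60831883678931
```

```bash
for i in 1 2 3; do python3 -m pendant '[{"delta_pos":[-0.8,-4.25,0],"dr":[0,0,4],"jaw":0},{"delta_pos":[-0.8,-4.25,0],"dr":[0,0,4],"jaw":0}]' | grep -E "pos|wri"; done;  python3 - <<'E'
from h import *
p,_=st(); d=p[:2]-press(0,-.1); print("r",np.linalg.norm(d),"phi",np.rad2deg(np.arctan2(d@Y,d@X)))
c=capture("side"); cv2.imwrite("pics/s5.png",cv2.resize(c["image"][150:310,190:330],None,fx=3.5,fy=3.5,interpolation=cv2.INTER_CUBIC))
E
```

```text
position: [0.5201, -0.088, 0.0832]
wrist_force: [-0.2, 0.3, -0.1]
position: [0.5131, -0.0831, 0.0833]
wrist_force: [0.5, 0.4, -0.1]
position: [0.5069, -0.0771, 0.0832]
wrist_force: [0.4, 0.3, -0.6]
t 12.4 p [ 0.5069 -0.0771  0.0832] toolyaw(y axis) -60.2 tilt 0.12 press -0.0373 -0.148 F [ 0.4   0.25 -0.56] T [-0.    0.02 -0.03] w 0.0004 gf 0.0 j6 0.76
r 0.060818327832840566 phi -127.81736029393034
```

View pics/s5.png

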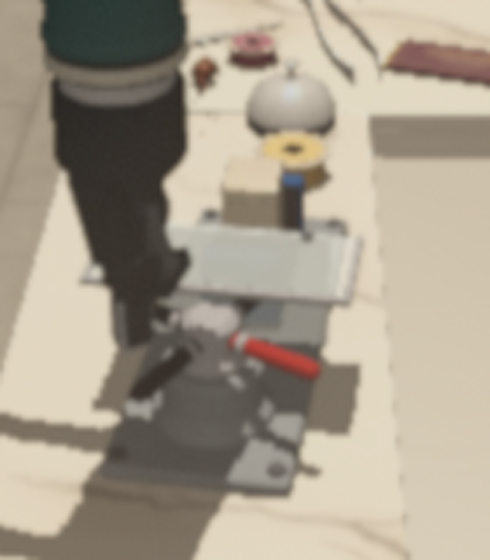

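```bash
python3 - <<'E'
from h import *
c=capture("side"); f=lambda P:(np.round((np.array(proj(c,P))-[190,150])*3.5+1.25,1))
p,r=st()
for k in(0,.019): print("tool pt",f(p+r.apply([0,0,k])))
for a in(-22,-112,-135,-202): print(a,f([*(press(0,-.1)+.08*(np.cos(np.deg2rad(a))*X+np.sin(np.deg2rad(a))*Y)),.073]))
E
```

```text
t 12.5 p [ 0.5063 -0.0768  0.0831] toolyaw(y axis) -60.0 tilt 0.07 press -0.0379 -0.1478 F [-0.35 -0.07  0.51] T [ 0.01  0.04 -0.05] w -0.0002 gf 0.0 j6 0.76
tool pt [136.9 358.1]
tool pt [138.4 383.6]
-22 [325.  371.5]
-112 [140.2 399.2]
-135 [104.1 377.3]
-202 [111.8 296.8]
```

```bash
python3 - <<'E'
from h import *
c=capture("side"); g=cv2.cvtColor(c["image"],cv2.COLOR_BGR2GRAY); a=cv2.cvtColor(cv2.imread("pics/side0.png"),cv2.COLOR_BGR2GRAY)
p,r=st(); print(np.round(proj(c,p),1),np.round(proj(c,p+r.apply([0,0,.019])),1))
print("now");print("     ",list(range(218,250,2)))
for v in range(228,272,2): print(v,g[v,218:250:2], a[v,218:250:2])
E
```

```text
t 12.55 p [ 0.5066 -0.077   0.083 ] toolyaw(y axis) -59.9 tilt 0.08 press -0.0375 -0.148 F [0.19 0.19 0.49] T [-0.01 -0.04  0.01] w 0.0001 gf 0.0 j6 0.76
[228.9 252. ] [229.3 259.3]
now
      [218, 220, 222, 224, 226, 228, 230, 232, 234, 236, 238, 240, 242, 244, 246, 248]
228 [162  62  53  54  54  53  52  53  52  58  61  57 126 183 186 180] [207 210 210 213 216 219 208 193 192 192 192 189 188 188 187 180]
230 [122  64  53  54  52  52  53  52  53  55  54  82 167 183 184 175] [150 157 160 164 170 179 179 176 177 181 182 186 183 184 185 176]
232 [194 145  67  54  52  52  51  52  52  52  57 102 137 149 156 157] [197 186 133 111 141 167 157 135 132 132 130 136 140 151 157 158]
234 [215 189  81  55  54  52  52  54  57  70  97 129 128 128 123 109] [215 206 101  62  94 137 168 153 155 155 140 133 131 130 125 111]
236 [215 198  94  76  56  53  54  56  70 116 131 137 139 140 149 152] [215 209 136  76  62  61  68  86 115 135 136 139 140 141 151 153]
238 [215 205  99  92  59  53  54  57  54  56  84 118 138 165 180 183] [216 215 207 180 150  96  66  60  60  64  88 120 139 165 181 184]
240 [215 20
[... 1464 characters left out ...]
 96  93  99 144 163]
262 [162 113 112 112  95  56  52  56 106 101  83  86  89  90  92  93] [164 115 115 115  99  67  64  65 110 105  87  89  92  98 121 126]
264 [122 112 113 113 121 109  97 120 131 105  84  86  87  88  90  91] [125 115 116 116 124 112 101 122 134 111  88  89  91  93  94  94]
266 [132 131 120 118 153 157 155 153 120  91  84  86  88  89  90  90] [134 134 122 123 156 158 156 155 142 126  91  90  91  93  93  93]
268 [208 208 188 132 127 136 140 147  90  85  86  87  88  90  91  91] [209 209 189 161 161 161 160 155 135 141 113  91  91  93  94  95]
270 [213 211 193 126  84  83  86  95  83  86  88  89  90  90  91  92] [216 215 211 173 161 160 160 158 131 141 140 106  94  94  95  94]
```

The image shows the fingertips passed just above the spoke. Their lower end is at row 248, but the pose predicts row 259. I'll go back along the arc and come in lower, with a force check.

```bash
python3 -m pendant '[{"delta_pos":[2.5,7.6,-3],"dr":[0,0,-7.5],"jaw":0},{"delta_pos":[2.5,7.6,0],"dr":[0,0,-7.5],"jaw":0},{"delta_pos":[2.5,7.6,0],"dr":[0,0,-7.5],"jaw":0},{"delta_pos":[2.5,7.6,0],"dr":[0,0,-7.5],"jaw":0},{"delta_pos":[2.5,7.6,0],"dr":[0,0,-7.5],"jaw":0},{"delta_pos":[2.5,7.6,0],"dr":[0,0,-7.5],"jaw":0},{"delta_pos":[2.5,7.6,0],"dr":[0,0,-7.5],"jaw":0}]' >/dev/null
cat >> h.py <<'E'
def cap():
    p,_=st(); d=p[:2]-press(0,-.1); print("r",np.linalg.norm(d).round(4),"phi",np.rad2deg(np.arctan2(d@Y,d@X)).round(1))
E
python3 -c "from h import *; cap()"
python3 -m pendant '[{"delta_pos":[0,0,8],"dr":[0,0,0],"jaw":0},{"delta_pos":[0,0,8],"dr":[0,0,0],"jaw":0},{"delta_pos":[0,0,0],"dr":[0,0,0],"jaw":0}]' | grep -E "pos|wri"
python3 -m pendant '[{"delta_pos":[0,0,7],"dr":[0,0,0],"jaw":0},{"delta_pos":[0,0,0],"dr":[0,0,0],"jaw":0}]' | grep -E "pos|wri"; python3 -c "from h import *; cap()"
```

```text
t 13.25 p [ 0.5582 -0.0953  0.0857] toolyaw(y axis) -7.1 tilt 0.07 press 0.0161 -0.1589 F [-0.48  0.66  0.34] T [-0.    0.   -0.02] w 0.0 gf 0.0 j6 -0.17
r 0.061 phi -74.7
position: [0.5555, -0.0944, 0.0677]
wrist_force: [0.4, -0.6, -0.4]
position: [0.5562, -0.0945, 0.0613]
wrist_force: [0.3, 1.0, -0.9]
t 13.75 p [ 0.5562 -0.0945  0.0613] toolyaw(y axis) -7.5 tilt 0.1 press 0.014 -0.1584 F [ 0.29  1.05 -0.88] T [-0.04 -0.02 -0.04] w 0.0002 gf 0.0 j6 -0.16
r 0.0601 phi -76.5
```

```bash
for i in 1 2 3 4; do python3 -m pendant '[{"delta_pos":[-0.8,-4.2,0],"dr":[0,0,4],"jaw":0},{"delta_pos":[-0.8,-4.2,0],"dr":[0,0,4],"jaw":0}]' | grep -E "pos|wri"; done; python3 -c "from h import *; cap()"
```

```text
position: [0.5485, -0.0949, 0.0622]
wrist_force: [-0.1, -0.6, 0.4]
position: [0.5399, -0.094, 0.0623]
wrist_force: [-0.4, 0.2, 0.1]
position: [0.5317, -0.0918, 0.0623]
wrist_force: [0.2, 0.7, -0.1]
position: [0.5256, -0.0895, 0.0627]
wrist_force: [3.2, -3.5, -3.4]
t 14.55 p [ 0.5256 -0.0895  0.0627] toolyaw(y axis) -39.7 tilt 0.22 press -0.017 -0.1577 F [ 3.16 -3.49 -3.42] T [-0.58 -0.48  0.02] w 0.0003 gf 2.0 j6 0.39
r 0.0601 phi -106.4
```

Contact is felt at about 4.7 N. I'll continue the arc.

```bash
for i in 1 2; do python3 -m pendant '[{"delta_pos":[-0.8,-4.2,0],"dr":[0,0,4],"jaw":0},{"delta_pos":[-0.8,-4.2,0],"dr":[0,0,4],"jaw":0}]' | grep -E "pos|wri"; done; python3 - <<'E'
from h import *
cap()
c=capture("side"); im=c["image"]; hsv=cv2.cvtColor(im,cv2.COLOR_BGR2HSV)
m=(((hsv[...,0]<8)|(hsv[...,0]>172))&(hsv[...,1]>120)).astype(np.uint8)[200:300,190:330]
ys,xs=np.nonzero(m); print(len(xs),xs.mean()+190,ys.mean()+200,xs.min()+190,xs.max()+190)
for a in(-22,-30,-38,-46,-54): print(a,np.round(proj(c,[*(press(0,-.1)+.055*(np.cos(np.deg2rad(a))*X+np.sin(np.deg2rad(a))*Y)),.073]),1))
E
```

```text
position: [0.5181, -0.0854, 0.0627]
wrist_force: [1.9, -3.8, -1.4]
position: [0.511, -0.0801, 0.0626]
wrist_force: [0.6, -4.7, -1.5]
t 14.95 p [ 0.511  -0.0801  0.0626] toolyaw(y axis) -55.6 tilt 0.18 press -0.0327 -0.1504 F [ 0.6  -4.73 -1.5 ] T [-0.81 -0.14  0.01] w -0.0 gf 2.2 j6 0.68
r 0.0601 phi -123.0
99 264.6363636363636 256.1212121212121 256 272
-22 [272.3 252.2]
-30 [270.3 254. ]
-38 [267.8 255.5]
-46 [265.  256.9]
-54 [261.8 258. ]
```

```bash
for i in 1 2 3 4; do python3 -m pendant '[{"delta_pos":[-0.8,-4.2,0],"dr":[0,0,4],"jaw":0},{"delta_pos":[-0.8,-4.2,0],"dr":[0,0,4],"jaw":0}]' | grep -E "wri"; done; python3 -c "from h import *; cap()"
```

```text
wrist_force: [-0.2, -4.4, 0.1]
wrist_force: [0.3, -3.8, 0.3]
wrist_force: [0.2, -4.6, -0.5]
wrist_force: [-0.6, -4.8, 0.0]
t 15.8 p [ 0.4924 -0.0507  0.0624] toolyaw(y axis) -87.5 tilt 0.07 press -0.0553 -0.1239 F [-0.65 -4.77  0.03] T [-0.78  0.13  0.03] w -0.0001 gf 2.3 j6 1.29
r 0.0602 phi -156.6
```

The forces stay at about 4.8 N and the capstan follows. I'll retreat and reposition behind the red spoke.

```bash
python3 -m pendant '[{"delta_pos":[2,8,0],"dr":[0,0,0],"jaw":0},{"delta_pos":[0,0,-25],"dr":[0,0,0],"jaw":0},{"delta_pos":[0,0,-35],"dr":[0,0,0],"jaw":0},{"delta_pos":[0,0,0],"dr":[0,0,-8.5],"jaw":0},{"delta_pos":[0,0,0],"dr":[0,0,-8.5],"jaw":0},{"delta_pos":[0,0,0],"dr":[0,0,-8.5],"jaw":0},{"delta_pos":[0,0,0],"dr":[0,0,-8.5],"jaw":0},{"delta_pos":[0,0,0],"dr":[0,0,-8.5],"jaw":0}]' >/dev/null; python3 -m pendant '[{"delta_pos":[0,0,0],"dr":[0,0,-8.5],"jaw":0},{"delta_pos":[0,0,0],"dr":[0,0,-8.5],"jaw":0},{"delta_pos":[0,0,0],"dr":[0,0,-8.5],"jaw":0},{"delta_pos":[0,0,0],"dr":[0,0,-8.5],"jaw":0},{"delta_pos":[0,0,0],"dr":[0,0,-8.5],"jaw":0},{"delta_pos":[0,0,0],"dr":[0,0,-8.5],"jaw":0},{"delta_pos":[0,0,0],"dr":[0,0,-8.5],"jaw":0}]' >/dev/null; python3 - <<'E'
from h import *
to([*press(.0344,-.1491),.061])
c=capture("side"); im=c["image"]; hsv=cv2.cvtColor(im,cv2.COLOR_BGR2HSV)
m=(((hsv[...,0]<8)|(hsv[...,0]>172))&(hsv[...,1]>120)).astype(np.uint8)[200:300,190:330]
ys,xs=np.nonzero(m); print(len(xs),xs.mean()+190,ys.mean()+200,xs.min()+190,xs.max()+190)
for a in(-70,-75,-80,-85): print(a,np.round(proj(c,[*(press(0,-.1)+.055*(np.cos(np.deg2rad(a))*X+np.sin(np.deg2rad(a))*Y)),.073]),1))
E
```

```text
t 17.3 p [ 0.495  -0.0582  0.1223] toolyaw(y axis) 15.0 tilt 0.03 press -0.0517 -0.131 F [ 0.61 -0.2  -0.17] T [-0.02 -0.01 -0.01] w 0.0003 gf 0.0 j6 -0.52
tool shift mm [-50.4  72.1  61.3] n 2.4
81 250.06172839506172 259.14814814814815 248 253
-70 [254.9 259.4]
-75 [252.6 259.6]
-80 [250.3 259.7]
-85 [248.  259.7]
```

```bash
python3 -m pendant '[{"delta_pos":[-25,36,0],"dr":[0,0,0],"jaw":0},{"delta_pos":[-25,36,0],"dr":[0,0,0],"jaw":0},{"delta_pos":[0,0,0],"dr":[0,0,0],"jaw":0},{"delta_pos":[0,0,25],"dr":[0,0,0],"jaw":0},{"delta_pos":[0,0,15],"dr":[0,0,0],"jaw":0},{"delta_pos":[0,0,12],"dr":[0,0,0],"jaw":0},{"delta_pos":[0,0,9],"dr":[0,0,0],"jaw":0},{"delta_pos":[0,0,0],"dr":[0,0,0],"jaw":0}]' |grep wri; python3 -c "from h import *; cap()"
python3 -m pendant '[{"delta_pos":[-0.8,-4.2,0],"dr":[0,0,4],"jaw":0},{"delta_pos":[-0.8,-4.2,0],"dr":[0,0,4],"jaw":0}]' | grep -E "wri";for i in 1 2 3; do python3 -m pendant '[{"delta_pos":[-0.8,-4.2,0],"dr":[0,0,4],"jaw":0},{"delta_pos":[-0.8,-4.2,0],"dr":[0,0,4],"jaw":0}]' | grep -E "wri"; done; python3 -c "from h import *; cap()"
```

```text
wrist_force: [-0.8, 0.0, 1.0]
t 18.15 p [ 0.5761 -0.088   0.0601] toolyaw(y axis) 14.5 tilt 0.13 press 0.0328 -0.1492 F [-0.8   0.05  1.02] T [ 0.05  0.01 -0.03] w 0.0001 gf 0.0 j6 -0.52
r 0.0591 phi -56.3
wrist_force: [0.6, 0.3, 1.0]
wrist_force: [4.3, 1.0, -2.0]
wrist_force: [4.5, 0.6, -3.4]
wrist_force: [4.2, -0.4, -1.8]
t 18.95 p [ 0.5469 -0.0956  0.0626] toolyaw(y axis) -17.7 tilt 0.35 press 0.0049 -0.1607 F [ 4.19 -0.35 -1.81] T [-0.08 -0.76  0.02] w 0.0003 gf 2.1 j6 0.01
r 0.0609 phi -85.4
```

```bash
for i in 1 2 3; do python3 -m pendant '[{"delta_pos":[-0.8,-4.2,0],"dr":[0,0,4],"jaw":0},{"delta_pos":[-0.8,-4.2,0],"dr":[0,0,4],"jaw":0}]' | grep -E "wri"; done; python3 - <<'E'
from h import *
cap()
c=capture("top"); im=c["image"]; hsv=cv2.cvtColor(im,cv2.COLOR_BGR2HSV)
m=((hsv[...,0]<36)&(hsv[...,1]>28)&(hsv[...,2]>140)).astype(np.uint8)*255
for k in cv2.findContours(m[150:220,235:310].copy(),cv2.RETR_EXTERNAL,cv2.CHAIN_APPROX_NONE)[0]:
    if len(k)>15: print(np.array(cv2.boundingRect(k))+[235,150,0,0])
for y in(.05,.1):
  for x in(-.0205,.0205): print("exp top px",np.round(proj(c,[*press(x,y),.094]),1))
E
```

```text
wrist_force: [4.8, -1.2, -2.9]
wrist_force: [3.7, -1.3, -2.5]
wrist_force: [3.9, -3.1, -2.1]
t 19.55 p [ 0.5224 -0.0887  0.0626] toolyaw(y axis) -41.6 tilt 0.35 press -0.0203 -0.1574 F [ 3.94 -3.1  -2.14] T [-0.51 -0.52 -0.05] w -0.0003 gf 2.1 j6 0.43
r 0.0609 phi -109.5
[253 174  21  17]
[235 163   4  18]
[301 150   9   3]
[245 150  55  15]
[251 150  12   4]
[235 150  16   5]
exp top px [277.6 190.8]
exp top px [279.2 175.1]
exp top px [258.2 188.7]
exp top px [259.9 173. ]
```

The carton has already slid about 12 mm towards the fence. From here I go one short push at a time.

```bash
for i in 1 2; do python3 -m pendant '[{"delta_pos":[-0.8,-4.2,0],"dr":[0,0,4],"jaw":0},{"delta_pos":[-0.8,-4.2,0],"dr":[0,0,4],"jaw":0}]' | grep -E "wri"; done; python3 -c "from h import *; cap()"
```

```text
wrist_force: [3.2, -3.6, -0.7]
wrist_force: [2.4, -4.6, 0.2]
t 20.0 p [ 0.5081 -0.0785  0.0624] toolyaw(y axis) -57.5 tilt 0.28 press -0.0359 -0.1492 F [ 2.45 -4.63  0.21] T [-0.59 -0.44 -0.  ] w 0.0002 gf 2.2 j6 0.72
r 0.0609 phi -126.1
```

```bash
python3 -m pendant '[{"delta_pos":[-0.4,-2.1,0],"dr":[0,0,2],"jaw":0},{"delta_pos":[-0.4,-2.1,0],"dr":[0,0,2],"jaw":0}]' | grep -E "wri"; python3 -c "from h import *; cap()"
```

```text
wrist_force: [2.2, -5.0, 0.6]
t 20.2 p [ 0.505  -0.0753  0.0624] toolyaw(y axis) -61.5 tilt 0.25 press -0.0394 -0.1465 F [ 2.21 -5.01  0.64] T [-0.68 -0.33  0.04] w -0.0001 gf 2.2 j6 0.79
r 0.0609 phi -130.3
```

```bash
for i in 1 2; do python3 -m pendant '[{"delta_pos":[-0.4,-2.1,0],"dr":[0,0,2],"jaw":0}]' | grep -E "wri";done; python3 -c "from h import *; cap()"
```

```text
wrist_force: [2.4, -4.4, 0.2]
wrist_force: [2.4, -5.7, -0.3]
t 20.4 p [ 0.5024 -0.0721  0.0624] toolyaw(y axis) -65.4 tilt 0.26 press -0.0424 -0.1437 F [ 2.39 -5.72 -0.25] T [-0.86 -0.25  0.06] w 0.0002 gf 2.6 j6 0.87
r 0.0609 phi -134.1
```

```bash
for i in 1 2; do python3 -m pendant '[{"delta_pos":[-0.4,-2.1,0],"dr":[0,0,2],"jaw":0}]' | grep -E "wri";done; python3 -c "from h import *; cap()"
```

```text
wrist_force: [0.3, -5.0, 0.9]
wrist_force: [1.1, -5.9, -0.3]
t 20.6 p [ 0.4999 -0.0688  0.0624] toolyaw(y axis) -69.4 tilt 0.26 press -0.0454 -0.1407 F [ 1.11 -5.92 -0.31] T [-0.99 -0.23  0.03] w 0.0 gf 2.9 j6 0.94
r 0.061 phi -138.1
```

```bash
for i in 1 2; do python3 -m pendant '[{"delta_pos":[-0.4,-2.1,0],"dr":[0,0,2],"jaw":0}]' | grep -E "wri|grip_f";done; python3 -c "from h import *; cap()"
```

```text
wrist_force: [0.3, -6.6, 0.6]
grip_force: 3.1
wrist_force: [1.3, -7.0, 0.5]
grip_force: 3.3
t 20.8 p [ 0.4976 -0.0652  0.0624] toolyaw(y axis) -73.4 tilt 0.26 press -0.0481 -0.1375 F [ 1.33 -7.    0.47] T [-1.14 -0.16  0.06] w 0.0002 gf 3.3 j6 1.02
r 0.061 phi -142.0
```

```bash
for i in 1 2; do python3 -m pendant '[{"delta_pos":[-0.4,-2.1,0],"dr":[0,0,2],"jaw":0}]' | grep -E "wri|grip_f";done; python3 -m pendant '[{"delta_pos":[0,0,0],"dr":[0,0,0],"jaw":0},{"delta_pos":[0,0,0],"dr":[0,0,0],"jaw":0},{"delta_pos":[0,0,0],"dr":[0,0,0],"jaw":0}]' >/dev/null; python3 -c "from h import *; cap()"
```

```text
wrist_force: [0.8, -7.0, 0.4]
grip_force: 3.5
wrist_force: [0.5, -8.0, 0.7]
grip_force: 3.6
t 21.3 p [ 0.4955 -0.0612  0.0624] toolyaw(y axis) -77.4 tilt 0.22 press -0.0508 -0.1339 F [ 0.3  -6.03  1.62] T [-0.97 -0.09  0.03] w 0.0001 gf 2.9 j6 1.09
r 0.0611 phi -146.3
```

The pad force is estimated at about 11 N. I'll retreat and check the result.

```bash
python3 -m pendant '[{"delta_pos":[1,4,0],"dr":[0,0,0],"jaw":0},{"delta_pos":[2,8,0],"dr":[0,0,0],"jaw":0},{"delta_pos":[0,0,-20],"dr":[0,0,0],"jaw":0},{"delta_pos":[0,0,-40],"dr":[0,0,0],"jaw":0},{"delta_pos":[0,0,-40],"dr":[0,0,0],"jaw":0},{"delta_pos":[0,35,0],"dr":[0,0,0],"jaw":0},{"delta_pos":[0,0,0],"dr":[0,0,0],"jaw":0},{"delta_pos":[0,0,0],"dr":[0,0,0],"jaw":0}]' >/dev/null; python3 - <<'E'
from h import *
cap()
a=capture("top")["image"][150:240,230:370]; b=capture("side")["image"]; hsv=cv2.cvtColor(b,cv2.COLOR_BGR2HSV)
b=b[140:300,190:330]
A=cv2.resize(a,(396,255),interpolation=cv2.INTER_CUBIC); B=cv2.resize(b,(396,452),interpolation=cv2.INTER_CUBIC)
o=np.zeros((452,796,3),np.uint8); o[:255,:396]=A; o[:,400:]=B; cv2.imwrite("pics/end.png",o)
E
```

```text
t 22.1 p [ 0.507  -0.1054  0.1613] toolyaw(y axis) -77.6 tilt 0.04 press -0.0333 -0.1761 F [ 0.23 -0.21 -0.2 ] T [0.03 0.03 0.03] w 0.0 gf 0.0 j6 1.01
r 0.083 phi -113.6
```

View pics/end.png

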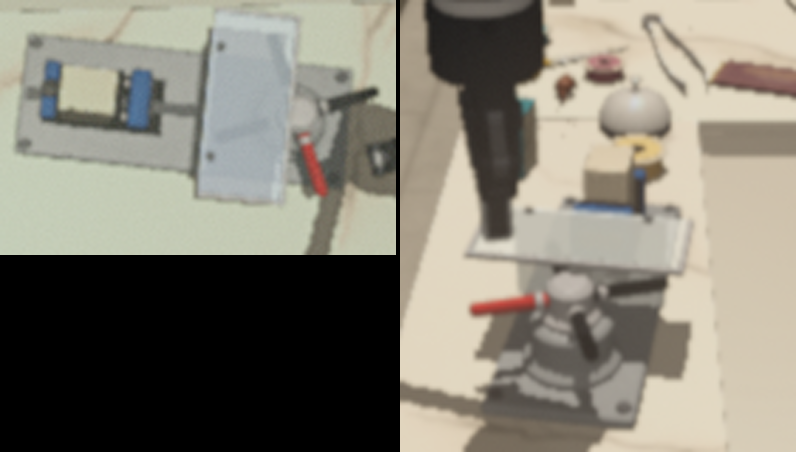

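The carton stands square against the fence (its top is at about (88,90) in the left picture), held by the pad. The red spoke has stayed near −158° and the robot is clear of everything, so I'll hand in.

```bash
python3 -c "from h import *; print(workorder.close_job())"
```

```text
the job is handed in; nothing more can be done
None
```

The cream carton stands upright and square in the bay, held against the fence by the sprung pad at about 11 N, estimated from push force; the arm is clear and the job is handed in, with no verdict returned.

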